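# Clamp a jar in the one-handed board

## Robot

A 6-joint arm with a two-finger parallel gripper is mounted at the origin on a cart in front of the work surface, level with it; the furniture and walls round the work are solid. World frame = base frame: x ahead of the robot, y to its left, z up, the work surface at z = 0. Lengths are in m, angles in rad, forces in N, time in s.
With the tool pointing down it reaches from about 0.3 to 0.875 m from the base axis. Payload 6.4 kg.
Tool frame: the origin (TCP) lies between the finger pads; the fingertips stand 11 mm ahead of it and the grasp point (between the pads) lies 8 mm behind it (ctrl.tcp_to_tips is the distance from the TCP to the fingertips, in m); x points along the fingers, z is the direction in which the jaws open and shut, and the axes are right-handed (so a half turn about x gives the same grasp; the last joint's range is limited). The gripper opens to 85 mm and grips with 20 to 120 N. Pads are 22 mm wide; open, the fingers measure 114 mm over their backs; the gripper's body (76 mm by 85 mm) begins 54 mm behind the grasp point. The pads swing forward as they close: fully open they stand 13 mm farther back than shut.
Start: joints at [-0.206, 0.181, 1.607, -0, 1.354, -0.206], TCP at [0.575, 0, 0.242] pointing down, gripper open.
Joint ranges: [-2.99, 2.99], [-0.89, 2.07], [0.3, 2.58], [-1.14, 4.28], [0, 2.63], [-3.12, 3.12]. Speed limits (rad/s): [2.57, 2.57, 3.01, 3.14, 3.14, 3.14].

## Interface

Orientations are given as a unit quaternion [w, x, y, z].
In Python, from bench import ctrl, eyes, hand_in gives the robot as it stands. The module is installed in compiled form; this text tells all that it offers.
- The arm moves only by the tool step_arm, never from a script. Its arguments are lists of equal length, an entry for each row: "xyz": the shift along the world's x, y, z in mm, a list of three; "spin": the turn about the world's z in rad; "fingers": the opening in per cent of the stroke, from 0 (shut) to 100 (fully open). A call has 1 to 10 rows; each row is the pose to reach, as a shift and turn from the pose commanded when the call began; what a row does not reach only later rows make up. A row lasts 1/10 s, in which the tool goes at most 50 mm and 8.59 degrees, less where a joint would pass 70% of its speed; a pose out of reach is approached as far as the arm can. A call with a gripper value outside its range is refused whole. The fingers move at their own pace and stop on an object; the grip force is fixed at half the most. Time passes only in rows, so rows that repeat a pose let the fingers close. It gives the time, the measured TCP pose, the force and the opening at its end, in the units of the state.
- ctrl.get_obs(): the state, without advancing time (a new reading comes with each control period).
- eyes.camera(name): name is "scene" or "side" or "wrist"; returns the picture (384x512x3 uint8, red, green, blue); there is no depth.
- eyes.camera_model(name): a dict with "vertical_fov" (degrees; the focal length in pixels is half the picture's height over the tangent of half this angle, whatever the lens; pixels are square), "cx", "cy" (the principal point, pixels), "pose" (4x4, takes a point from camera to world coordinates); the wrist camera has in their place "tool_from_camera" (4x4, takes a point from camera to tool coordinates, whose origin is the TCP and whose axes are the tool frame's). Camera axes: x right, y up, looking along -z (the intrinsics and any distortion apply to the point x, -y, -z); pixel columns grow to the right and rows downward; lengths in m; the calibration is good to about 2 mm. A picture is of the moment at which its call begins: read the wrist's pose just before it. camera_model takes no time and is no camera call.
- hand_in(): hands the job in, once; it reports no verdict.
The state is a dict: "time_s": time; "q": joint angles; "dq": joint speeds; "joint_efforts": joint torques, N m; "eef_pos": TCP position; "eef_rot": TCP orientation; "wrist_force": force on the tool from outside, world axes, zero at the start; "torque": the same for the moment, N m; "opening": opening from 0.0 (shut) to 1.0 (fully open).
Only numpy, scipy, OpenCV 4.12 (cv2) and the standard library are available. Lean on these libraries where they do the work, as an engineer would, in place of code of your own. Each camera call takes 0.05 s, during which the arm holds its last target.

## Task

Get the squat mustard jar ready for one-handed opening: stand it upright, roughly centred, on the clamp board between the two jaws and let go of it, then slide the moving jaw shut on it until the sprung pad of the fixed jaw has been pushed in about halfway, so the jar stays held. Never drive the pad right to its stop, do not tip the jar over, and leave the salt shaker and the spice jar where they stand.

Things in the scene. Friction and masses are not known exactly. Their poses are not given: they have to be found in the camera images.
- mustard_jar: Squat clear jar of yellow mustard with a wide screw lid, 55 mm in diameter and 85 mm tall (lid about 52 mm across in its top 11 mm), 0.25 kg give or take a third. The only squat one of the three containers standing in the open to the left of the board (the jars behind the toaster do not count). Origin: centre of its underside; z up its axis.
- clamp_board: Kitchen clamp board, fixed to the worktop. Beech base, x = -135 to +125 mm, y = -70 to +70 mm, top face at z = 12 mm; origin at worktop level. x is the clamping direction, from the moving jaw to the fixed jaw, away from the robot. Fixed jaw: white upright housing, x = 96 to 118 mm, top at z = 51 mm, carrying the sprung pad.
- pad_face (a point): Centre of the pad's dark rubber face (turned to board -x), 32 mm above the worktop; undisturbed at board x = 70 mm. The face is 80 mm wide and reaches from 17 to 47 mm above the worktop. The moving jaw's face opposite is alike, top at 48 mm.
- jaw (a joint): Slide of the moving jaw, in m: 0 = fully open (its rubber face at board x = -60 mm, 130 mm from the undisturbed pad face), growing as it closes toward the pad, up to 0.115. Starts between 0 and 0.03. It slides stiffly (about 8 N of friction) and stays where it is left, also against the pad's spring.
- pad (a joint): Travel of the sprung pad in the fixed jaw, in m: 0 = undisturbed, growing to 0.012 = at its stop as something is pressed against it along board +x. Spring force about 1 N at 0, 3 N at half travel, 5 N at the stop. About halfway means 0.006, 0.0025 to 0.0095 being acceptable.
- jaw_knob (a point): Grip point on the upright round white post (21 mm in diameter) on the moving jaw: on its axis, 70 mm above the worktop, 18 mm below the post's top; bare down to 48 mm above the worktop. It lies on the board's centre line, 36 mm behind the moving rubber face. Pinch it from above (best across the slide) or push it from behind.
- salt_shaker: Bystander: clear salt shaker with a domed cap, 44 mm in diameter, 90 mm tall. Origin: centre of its underside.
- spice_jar: Bystander: slim spice jar with a dark cap, 41 mm in diameter, 105 mm tall. Origin: centre of its underside.

How it is judged:
On the way, in this order (a step that is already met when the one before it is completed fails the run):
1. the mustard jar stands upright on the board between the jaws, let go, the pad still less than 2 mm in (x of mustard_jar in the frame of clamp_board between 0 and 0.064 m and y of mustard_jar in the frame of clamp_board between -0.025 and 0.025 m and z of mustard_jar in the frame of clamp_board between 0.008 and 0.016 m and angle between mustard_jar's own z axis and vertical below 0.1 rad and contact force between mustard_jar and the fingers below 0.1 N and linear speed of mustard_jar below 0.02 m/s and value of joint pad below 0.002 m), for 0.2 s.
2. the jaw is slid shut so that the jar presses the sprung pad in about halfway (x of mustard_jar in the frame of clamp_board between 0 and 0.064 m and y of mustard_jar in the frame of clamp_board between -0.025 and 0.025 m and z of mustard_jar in the frame of clamp_board between 0.008 and 0.016 m and angle between mustard_jar's own z axis and vertical below 0.1 rad and value of joint pad between 0.0025 and 0.0095 m), for 0.3 s.
At the end, for the whole second after the job is handed in: The mustard jar stands upright (within 0.1 rad) on the board between the jaws, within 25 mm of the board's centre line, at rest and released, with the sprung pad held 2.5 to 9.5 mm in (travel 12 mm) by the moving jaw (all of step 2 and linear speed of mustard_jar below 0.01 m/s and velocity of joint pad between -0.002 and 0.002 m/s and velocity of joint jaw between -0.002 and 0.002 m/s); the robot touches nothing.
It fails at once if the pad is driven to its stop (more than 11.5 mm in) (value of joint pad above 0.0115 m).
It fails at once if the mustard jar is tipped over (more than 0.7 rad) (angle between mustard_jar's own z axis and vertical above 0.7 rad).
It fails at once if the salt shaker is moved more than 30 mm or tipped (distance of salt_shaker from where it was at the start of the episode above 0.03 m or angle between salt_shaker's own z axis and vertical above 0.4 rad).
It fails at once if the spice jar is moved more than 30 mm or tipped (distance of spice_jar from where it was at the start of the episode above 0.03 m or angle between spice_jar's own z axis and vertical above 0.4 rad).
It also fails if it takes over 54 s, if anything falls off the work surface, if the arm or the gripper's body presses on something with over 40 N, if the wrist force passes 120 N, or if a joint passes its speed limit or range.

## Working session

There is one attempt and no reset: what is moved stays moved. The work goes in short steps, Python scripts to look and compute and a tool call to move; the robot and the scene stay as the last step left them, time stands still between calls to the robot, and variables do not carry over. Pictures are saved under pics/ and viewed, and the job is handed in when it is done.

Besides the shell and the picture viewer there is one more tool, called after "Call:" as name([rows], argument=value, ...), one row to a line, values as JSON. step_arm: Moves the arm, as the interface text tells. Its arguments: {"type":"object","properties":{"xyz":{"type":"array"},"spin":{"type":"array"},"fingers":{"type":"array"}},"required":["xyz","spin","fingers"]}

```bash
mkdir -p pics; cat > h.py <<'E'
from bench import ctrl, eyes, hand_in
import numpy as np, cv2
def snap(name,tag):
    o=ctrl.get_obs(); im=eyes.camera(name); cv2.imwrite(f'pics/{tag}.png',im[:,:,::-1]); return o,im
def model(name,o=None):
    m=eyes.camera_model(name); f=192/np.tan(np.radians(m['vertical_fov'])/2)
    if 'pose' in m: T=np.array(m['pose'])
    else:
        from scipy.spatial.transform import Rotation as R
        q=o['eef_rot']; T=np.eye(4); T[:3,:3]=R.from_quat([q[1],q[2],q[3],q[0]]).as_matrix(); T[:3,3]=o['eef_pos']; T=T@np.array(m['tool_from_camera'])
    return f,m['cx'],m['cy'],T,m
def cast(M,u,v,z):
    f,cx,cy,T,_=M; d=T[:3,:3]@np.array([(u-cx)/f,-(v-cy)/f,-1]); p=T[:3,3]; return p+d*(z-p[2])/d[2]
def proj(M,P):
    f,cx,cy,T,_=M; c=np.linalg.inv(T)@np.append(P,1); return cx+f*c[0]/-c[2], cy-f*c[1]/-c[2]
E
python3 - <<'E'
from h import *
for n in ['scene','side','wrist']:
    o,im=snap(n,n+'0'); M=model(n,o); print(n,M[0],{k:v for k,v in M[4].items() if k not in('pose',)},M[3].round(3).tolist())
print(ctrl.get_obs())
E
```

```text
scene 401.6675499449022 {'vertical_fov': 51.09627524994564, 'cx': 254.7251973229117, 'cy': 187.28178583775673} [[0.808, 0.331, -0.487, 0.038], [-0.588, 0.483, -0.649, -0.604], [0.021, 0.811, 0.585, 0.686], [0.0, 0.0, 0.0, 1.0]]
side 356.5581862084273 {'vertical_fov': 56.60328804741908, 'cx': 251.0678975871745, 'cy': 186.08066447245704} [[0.952, 0.19, -0.239, 0.341], [-0.305, 0.638, -0.707, -0.518], [0.019, 0.746, 0.665, 0.636], [0.0, 0.0, 0.0, 1.0]]
wrist 269.0706052795347 {'vertical_fov': 71.02082922317891, 'cx': 253.16169666194043, 'cy': 187.85009358177962, 'tool_from_camera': array([[-9.22497396e-04,  2.87517811e-01, -9.57774847e-01,
        -1.30981617e-01],
       [ 4.20818556e-04,  9.57775281e-01,  2.87517536e-01,
         7.37883240e-02],
       [ 9.99999486e-01, -1.37815249e-04, -1.00453803e-03,
         2.23992776e-04],
       [ 0.00000000e+00,  0.00000000e+00,  0.00000000e+00,
         1.00000000e+00]])} [[1.0, -0.001, 0.001, 0.575], [0.0, 0.958, 0.287, 0.074], [-0.001, -0.287, 0.958, 0.372], [0.0, 0.0, 0.0, 1.0]]
{'time_s': 0.15, 'q': array([-2.06351219e-01,  1.81402130e-01,  1.60777838e+00,  3.58712100e-07,
        1.35382444e+00, -2.06292732e-01]), 'dq': array([-1.39444194e-03, -6.43521761e-06, -1.62326711e-03, -1.30671741e-03,
        6.77996294e-04,  6.51117510e-04]), 'joint_efforts': array([ 1.94259010e-03, -4.45260644e+01, -3.51692533e+01, -1.26067753e-04,
        5.82284134e-03,  2.14055274e-05]), 'eef_pos': array([5.74581791e-01, 7.57087979e-05, 2.41573227e-01]), 'eef_rot': array([7.06617898e-01, 1.23118463e-04, 7.07595311e-01, 8.17073580e-05]), 'wrist_force': array([-0.11021342, -0.29602047, -0.21019909]), 'torque': array([0.02056107, 0.03134616, 0.01547009]), 'opening': 0.9982666187630329}
```

View pics/scene0.png

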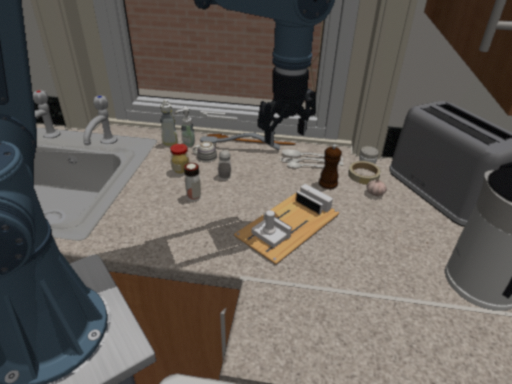

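View pics/side0.png

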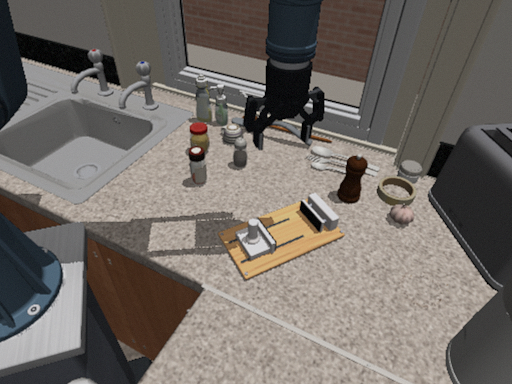

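View pics/wrist0.png

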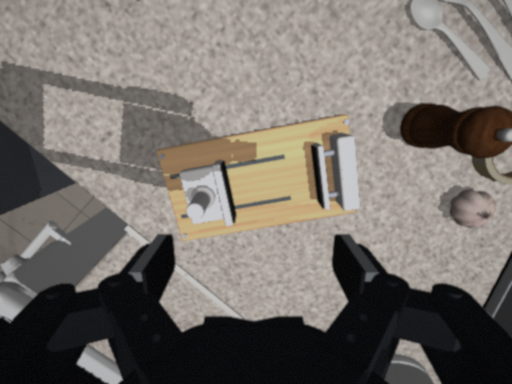

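The mustard jar (yellow, red lid) is at about (179,158) in scene and (200,140) in side. The spice jar with its dark cap is at (192,182) and (198,167), and the salt shaker at (224,165) and (240,152). In the wrist view the board spans roughly (160,150) to (357,212). Next I'll zoom in and measure.

```bash
python3 - <<'E'
from h import *
im=cv2.imread('pics/scene0.png')[125:215,140:250]; a=cv2.resize(im,None,fx=3.6,fy=5,interpolation=cv2.INTER_CUBIC) if 0 else cv2.resize(im,None,fx=3.5,fy=3.5,interpolation=cv2.INTER_CUBIC)
im=cv2.imread('pics/side0.png')[100:200,165:265]; b=cv2.resize(im,None,fx=4,fy=4,interpolation=cv2.INTER_CUBIC)
c=np.zeros((400,a.shape[1]+b.shape[1],3),np.uint8); c[:a.shape[0],:a.shape[1]]=a; c[:,a.shape[1]:]=b; cv2.imwrite('pics/z0.png',c)
im=cv2.imread('pics/wrist0.png')[105:250,145:375]; cv2.imwrite('pics/zw0.png',cv2.resize(im,None,fx=3.4,fy=3.4,interpolation=cv2.INTER_CUBIC))
for n in ['scene','side']:
    im=cv2.imread(f'pics/{n}0.png'); hsv=cv2.cvtColor(im,cv2.COLOR_BGR2HSV)
    M=model(n)
    red=(((hsv[...,0]<6)|(hsv[...,0]>172))&(hsv[...,1]>150)&(hsv[...,2]>60)).astype(np.uint8)
    yel=((hsv[...,0]>18)&(hsv[...,0]<32)&(hsv[...,1]>120)&(hsv[...,2]>60)).astype(np.uint8)
    for nm,m in (('red',red),('yel',yel)):
        k,l,s,c=cv2.connectedComponentsWithStats(m)
        for i in range(1,k):
            if s[i,4]>40: print(n,nm,s[i],c[i])
E
```

```text
scene red [171 144  16  10 130] [178.39230769 148.76153846]
scene yel [173 155  14  16  94] [180.27659574 160.12765957]
side red [190 123  17  11 152] [198.33552632 127.73684211]
```

View pics/z0.png

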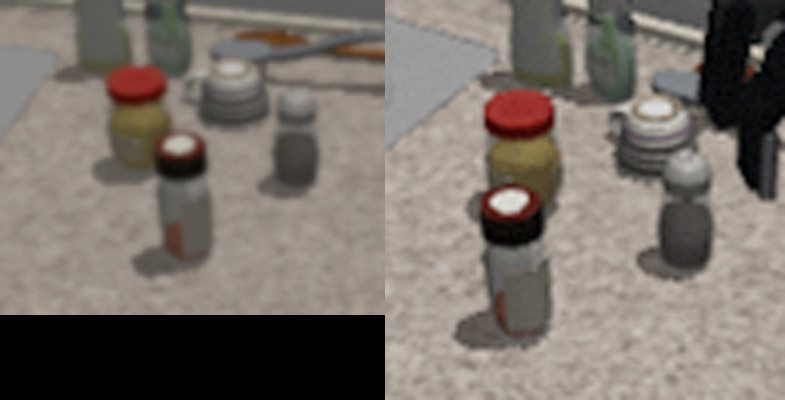

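View pics/zw0.png

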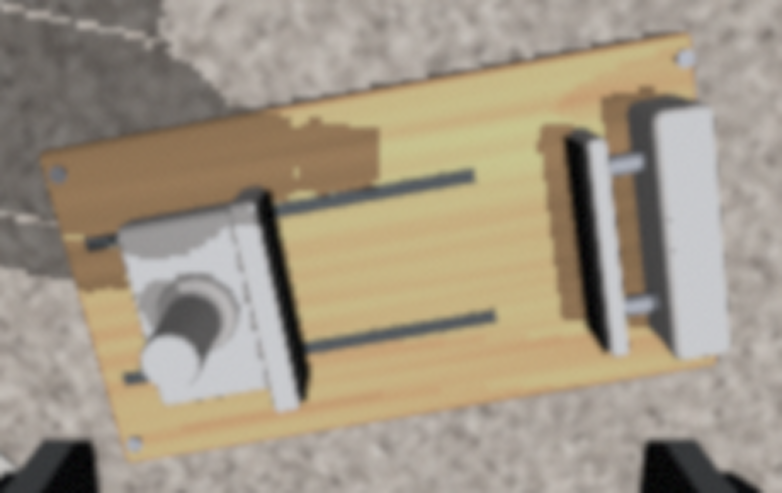

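```bash
cat >> h.py <<'E'
def tri(rays):
    A=np.zeros((3,3));b=np.zeros(3)
    for M,u,v in rays:
        f,cx,cy,T,_=M; d=T[:3,:3]@np.array([(u-cx)/f,-(v-cy)/f,-1]); d/=np.linalg.norm(d); P=np.eye(3)-np.outer(d,d); A+=P;b+=P@T[:3,3]
    return np.linalg.solve(A,b)
E
python3 - <<'E'
from h import *
S=model('scene');D=model('side');W=model('wrist',ctrl.get_obs())
def z(u,v,a): return (140+u/3.5,125+v/3.5) if a==0 else (165+(u-385)/4,100+v/4)
pts={'lid mid':((137,85.5),(519.5,115),.0795),'spicetop':((181,145),(511,203),.105),'spicebase':((188,250),(522,322),0),'salt mid':((297,140),(686,211),.045)}
for k,(a,b,h) in pts.items():
    A=z(*a,0);B=z(*b,1)
    print(k,cast(S,*A,h).round(4),cast(D,*B,h).round(4),tri([(S,*A),(D,*B)]).round(4))
Z=lambda u,v:(145+u/3.4,105+v/3.4)
for k,p,h in [('TL',(40,157),.012),('TR',(688,35),.012),('BL',(130,458),.012),('BR',(718,363),.012),('posttop',(171,360),.088),
 ('hous top-l',(657,112),.051),('hous top r',(710,103),.051),('hous bl',(676,356),.051),('hous br',(727,350),.051),('jawtop r near',(302,400),.048),('jawtop r far',(265,192),.048),('pad face near',(605,352),.047),('pad face far',(573,137),.047)]:
    print(k,cast(W,*Z(*p),h).round(4))
E
```

```text
lid mid [0.4718 0.3491 0.0795] [0.4727 0.3496 0.0795] [0.4731 0.352  0.0778]
spicetop [0.44   0.2113 0.105 ] [0.4414 0.212  0.105 ] [0.4419 0.2153 0.1024]
spicebase [0.4419 0.2186 0.    ] [0.4417 0.2197 0.    ] [0.4415 0.218  0.001 ]
salt mid [0.5656 0.2477 0.045 ] [0.5672 0.2512 0.045 ] [0.5675 0.2514 0.0435]
TL [0.4453 0.0171 0.012 ]
TR [0.6967 0.0638 0.012 ]
BL [ 0.471  -0.1148  0.012 ]
BR [ 0.7229 -0.0701  0.012 ]
posttop [ 0.5093 -0.0388  0.088 ]
hous top-l [0.6754 0.039  0.051 ]
hous top r [0.6935 0.0421 0.051 ]
hous bl [ 0.6908 -0.0517  0.051 ]
hous br [ 0.7097 -0.0493  0.051 ]
jawtop r near [ 0.5496 -0.0711  0.048 ]
jawtop r far [0.5379 0.0102 0.048 ]
pad face near [ 0.6651 -0.0517  0.047 ]
pad face far [0.6477 0.0298 0.047 ]
```

Call:
step_arm([
  [-11,35,0],
  [-21,70,0],
  [-31,105,0],
  [-41,140,0],
  [-52,175,0],
  [-62,210,0],
  [-72,245,0],
  [-83,280,0],
  [-93,315,0],
  [-103,350,0],
], spin=[-0.139,-0.278,-0.416,-0.555,-0.694,-0.833,-0.972,-1.11,-1.249,-1.388], fingers=[100,100,100,100,100,100,100,100,100,100])

```text
time_s: 1.15
eef_pos: [0.4712, 0.3513, 0.242]
eef_rot: [0.542, 0.454, 0.542, -0.454]
wrist_force: [0.6, -0.9, 0.5]
opening: 0.999
```

Call:
step_arm([
  [0,0,0],
  [0,0,0],
  [0,0,0],
], spin=[0,0,0], fingers=[100,100,100])

```text
time_s: 1.45
eef_pos: [0.4722, 0.3492, 0.242]
eef_rot: [0.544, 0.452, 0.544, -0.452]
wrist_force: [-0.4, -0.6, -0.3]
opening: 0.998
```

```bash
python3 - <<'E'
from h import *
o,im=snap('wrist','w1'); M=model('wrist',o); print(o['eef_pos'],o['eef_rot'],o['q'])
hsv=cv2.cvtColor(im,cv2.COLOR_RGB2HSV)
red=(((hsv[...,0]<6)|(hsv[...,0]>172))&(hsv[...,1]>150)&(hsv[...,2]>60)).astype(np.uint8)
k,l,s,c=cv2.connectedComponentsWithStats(red)
for i in range(1,k):
    if s[i,4]>40: print(s[i],c[i],cast(M,*c[i],.083))
E
```

```text
[0.47216824 0.34918225 0.24197738] [ 0.5438125   0.45172619  0.54373721 -0.45228449] [ 4.35034745e-01  2.08527063e-01  1.57506388e+00 -4.44118575e-04
  1.35866975e+00  1.82212707e+00]
[227 153  44  43 462] [249.41341991 170.13852814] [0.47831458 0.35489199 0.083     ]
[234 161  30  29 686] [248.67346939 175.5787172 ] [0.47208361 0.35459139 0.083     ]
[360 214  24  31 141] [374.41134752 226.18439716] [0.43885285 0.19835521 0.083     ]
```

View pics/w1.png

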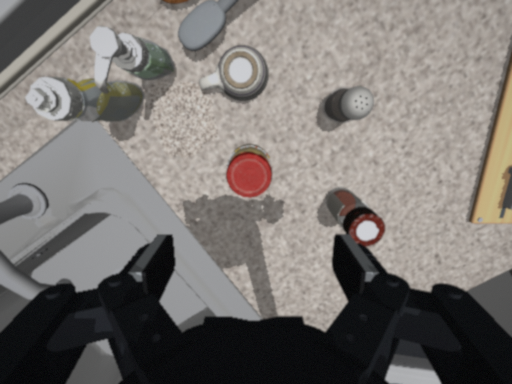

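The lid is a red disc centred at about (249,174), which casts to (0.473, 0.354). That agrees with the static cameras to within 3–4 mm, and the path straight down is clear.

Call:
step_arm([
  [0,3,-30],
  [0,3,-60],
  [0,3,-90],
  [0,3,-120],
  [0,3,-145],
  [0,3,-165],
  [0,3,-185],
  [0,3,-200],
  [0,3,-206],
  [0,3,-206],
], spin=[0,0,0,0,0,0,0,0,0,0], fingers=[100,100,100,100,100,100,100,100,100,100])

```text
time_s: 2.5
eef_pos: [0.4719, 0.3523, 0.0356]
eef_rot: [0.543, 0.452, 0.544, -0.453]
wrist_force: [-0.2, 0.2, 0.4]
opening: 0.995
```

```bash
python3 - <<'E'
from h import *
snap('wrist','w2');snap('side','s2')
a=cv2.imread('pics/w2.png');b=cv2.imread('pics/s2.png')[50:230,130:370]
b=cv2.resize(b,None,fx=1.7,fy=1.7,interpolation=cv2.INTER_CUBIC)
c=np.zeros((384,800,3),np.uint8); a=cv2.resize(a,(392,294));c[:294,:392]=a;c[:b.shape[0],392:392+b.shape[1]]=b;cv2.imwrite('pics/c2.png',c)
E
```

```text
(no output)
```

View pics/c2.png

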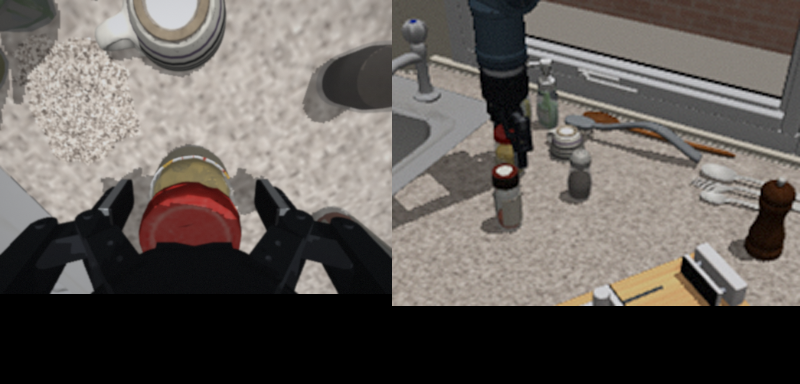

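The jar is between the open fingers, with the lid centred near (190,225) in the left panel and the fingers on either side. I'll close now.

Call:
step_arm([
  [0,0,0],
  [0,0,0],
  [0,0,0],
  [0,0,0],
  [0,0,0],
  [0,0,0],
  [0,0,0],
  [0,0,0],
  [0,0,0],
  [0,0,0],
], spin=[0,0,0,0,0,0,0,0,0,0], fingers=[85,75,68,60,50,40,40,40,40,40])

```text
time_s: 3.6
eef_pos: [0.4726, 0.3536, 0.0375]
eef_rot: [0.544, 0.453, 0.543, -0.452]
wrist_force: [-1.5, 0.5, 5.6]
opening: 0.615
```

Call:
step_arm([
  [0,0,5],
  [0,0,15],
  [0,0,30],
  [0,0,50],
  [0,0,75],
  [0,0,100],
  [0,0,130],
  [0,0,160],
  [0,0,180],
  [0,0,180],
], spin=[0,0,0,0,0,0,0,0,0,0], fingers=[40,40,40,40,40,40,40,40,40,40])

```text
time_s: 4.6
eef_pos: [0.474, 0.354, 0.2213]
eef_rot: [0.545, 0.455, 0.542, -0.45]
wrist_force: [0.2, 0.6, -1.3]
opening: 0.612
```

```bash
python3 - <<'E'
from h import *
o,_=snap('wrist','w3');snap('side','s3');print(o['eef_pos'],o['wrist_force'],o['opening'])
a=cv2.imread('pics/w3.png');b=cv2.imread('pics/s3.png')[0:230,130:370]
b=cv2.resize(b,None,fx=1.65,fy=1.65,interpolation=cv2.INTER_CUBIC)
c=np.zeros((384,800,3),np.uint8); a=cv2.resize(a,(392,294));c[:294,:392]=a;c[:b.shape[0],392:392+b.shape[1]]=b;cv2.imwrite('pics/c3.png',c)
E
```

```text
[0.47397388 0.35402004 0.22127283] [ 0.21894825  0.59779745 -1.29327103] 0.6118806443054083
```

View pics/c3.png

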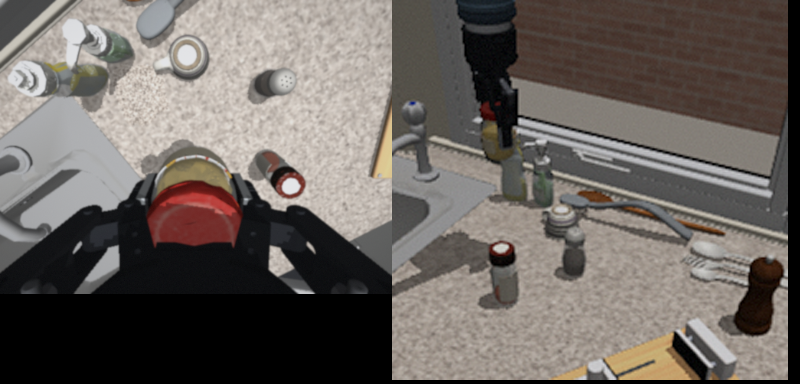

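Call:
step_arm([
  [6,-15,0],
  [18,-45,0],
  [31,-80,0],
  [45,-115,0],
  [58,-150,0],
  [72,-185,0],
  [85,-220,0],
  [99,-255,0],
  [112,-290,0],
  [124,-320,0],
], spin=[0,0,0,0,0,0,0,0,0,0], fingers=[40,40,40,40,40,40,40,40,40,40])

```text
time_s: 5.7
eef_pos: [0.5953, 0.0302, 0.2143]
eef_rot: [0.542, 0.452, 0.544, -0.453]
wrist_force: [0.4, 0.6, -2.5]
opening: 0.613
```

Call:
step_arm([
  [10,-27,0],
  [17,-44,0],
  [20,-52,0],
  [20,-52,0],
  [20,-52,0],
  [20,-52,0],
  [20,-52,0],
], spin=[0,0,0,0,0,0,0], fingers=[40,40,40,40,40,40,40])

```text
time_s: 6.4
eef_pos: [0.6158, -0.0178, 0.2164]
eef_rot: [0.544, 0.452, 0.544, -0.452]
wrist_force: [-0.1, -0.3, -2.6]
opening: 0.613
```

```bash
python3 - <<'E'
from h import *
o,_=snap('scene','c4');snap('side','s4');snap('wrist','w4');print(o['eef_pos'],o['eef_rot'],o['wrist_force'],o['opening'])
a=cv2.imread('pics/c4.png')[90:290,190:390];b=cv2.imread('pics/s4.png')[80:280,190:390]
cv2.imwrite('pics/cc4.png',cv2.resize(np.hstack([a,b]),None,fx=2,fy=2,interpolation=cv2.INTER_CUBIC))
E
```

```text
[ 0.61577947 -0.01779183  0.21638745] [ 0.54385868  0.45190425  0.5439292  -0.45182   ] [-0.14413092 -0.349048   -2.59242584] 0.6132911478496595
```

View pics/cc4.png

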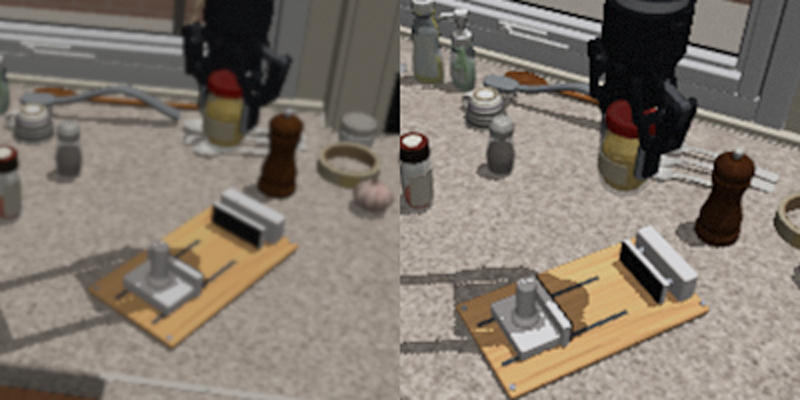

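View pics/w4.png

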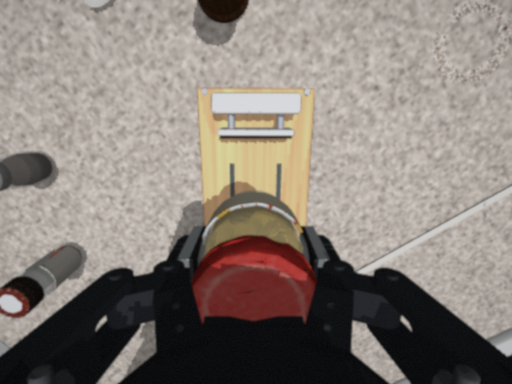

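The jar is held upright over the board, with the board's edges vertical in the wrist view (columns ~200–312) and its centre line near column 256. I'll measure the jar's offset from the TCP before lowering.

```bash
python3 - <<'E'
from h import *
R=[]
for n,t in (('scene','c4'),('side','s4')):
    im=cv2.imread(f'pics/{t}.png'); hsv=cv2.cvtColor(im,cv2.COLOR_BGR2HSV); M=model(n)
    red=(((hsv[...,0]<8)|(hsv[...,0]>172))&(hsv[...,1]>130)&(hsv[...,2]>40)).astype(np.uint8)
    k,l,s,c=cv2.connectedComponentsWithStats(red); i=max([i for i in range(1,k) if 280<c[i][0]<340],key=lambda i:s[i,4]); print(s[i],c[i])
    u,v=s[i,0]+s[i,2]/2-.5,s[i,1]+s[i,3]/2-.5; R.append((M,u,v)); print(cast(M,u,v,.2164-.0375+.0795))
print(tri(R))
W=model('wrist',ctrl.get_obs())
for p,h in [((199,90),.012),((314,90),.012),((213,113),.051),((301,113),.051),((220,137),.047),((293,137),.047)]: print(cast(W,*p,h).round(4))
E
```

```text
[294 124  17  15 194] [301.77835052 131.59278351]
[ 0.61179288 -0.01363544  0.2584    ]
[293 130  16  19 220] [300.33636364 139.24545455]
[ 0.60638589 -0.0167194   0.2584    ]
[ 0.60218855 -0.02407151  0.26495461]
[0.6957 0.0617 0.012 ]
[ 0.7205 -0.071   0.012 ]
[0.6747 0.0365 0.051 ]
[ 0.6919 -0.0554  0.051 ]
[0.6507 0.0258 0.047 ]
[ 0.6654 -0.0533  0.047 ]
```

Call:
step_arm([
  [0,-3,-25],
  [0,-3,-55],
  [0,-3,-85],
  [0,-3,-110],
  [0,-3,-130],
  [0,-3,-145],
  [0,-3,-152],
  [0,-3,-155],
  [0,-3,-155],
  [0,-3,-155],
], spin=[0,0,0,0,0,0,0,0,0,0], fingers=[40,40,40,40,40,40,40,40,40,40])

```text
time_s: 7.55
eef_pos: [0.6169, -0.0222, 0.0625]
eef_rot: [0.544, 0.453, 0.543, -0.452]
wrist_force: [0.7, 0.5, -1.4]
opening: 0.616
```

```bash
python3 - <<'E'
from h import *
o,_=snap('scene','c5');snap('side','s5');print(o['eef_pos'],o['wrist_force'],o['opening'])
a=cv2.imread('pics/c5.png')[150:270,220:350];b=cv2.imread('pics/s5.png')[160:280,210:340]
cv2.imwrite('pics/cc5.png',cv2.resize(np.hstack([a,b]),None,fx=3,fy=3,interpolation=cv2.INTER_CUBIC))
E
```

```text
[ 0.61688701 -0.02217892  0.06245972] [ 0.70354884  0.53594148 -1.3527696 ] 0.6159561168652467
```

View pics/cc5.png

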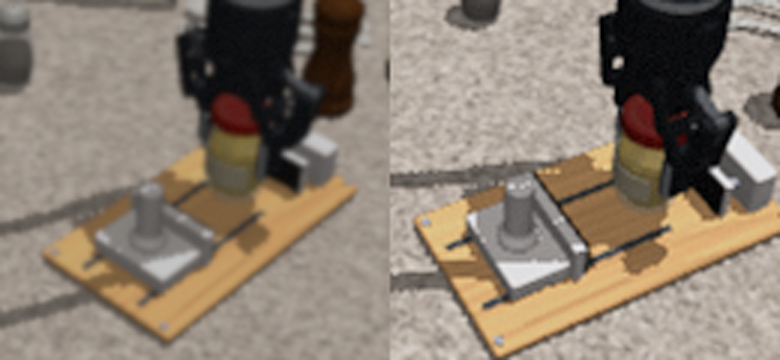

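The jar is hovering between the jaws, clear of both. I'll lower it gently until it touches.

Call:
step_arm([
  [0,0,-4],
  [0,0,-8],
  [0,0,-10],
  [0,0,-10],
  [0,0,-10],
], spin=[0,0,0,0,0], fingers=[40,40,40,40,40])

```text
time_s: 8.15
eef_pos: [0.6159, -0.022, 0.0511]
eef_rot: [0.543, 0.452, 0.544, -0.452]
wrist_force: [-0.3, 0.2, -2.1]
opening: 0.611
```

Call:
step_arm([
  [0,0,-1],
  [0,0,-1],
  [0,0,-1],
], spin=[0,0,0], fingers=[40,40,40])

```text
time_s: 8.45
eef_pos: [0.616, -0.022, 0.0503]
eef_rot: [0.544, 0.452, 0.544, -0.452]
wrist_force: [-0.5, 0.1, -1.3]
opening: 0.611
```

Call:
step_arm([
  [0,0,-1],
  [0,0,-1],
  [0,0,-1],
], spin=[0,0,0], fingers=[40,40,40])

```text
time_s: 8.75
eef_pos: [0.6162, -0.022, 0.0495]
eef_rot: [0.544, 0.452, 0.543, -0.452]
wrist_force: [-0.9, -0.5, -0.4]
opening: 0.609
```

Call:
step_arm([
  [0,0,-1],
  [0,0,-1],
  [0,0,-1],
], spin=[0,0,0], fingers=[40,40,40])

```text
time_s: 9.05
eef_pos: [0.6163, -0.022, 0.0494]
eef_rot: [0.544, 0.452, 0.543, -0.452]
wrist_force: [-3.6, 0.2, 6.3]
opening: 0.616
```

Contact: wrist fz rose to +6 N. I'll back off 1 mm and release.

Call:
step_arm([
  [0,0,1],
  [0,0,1],
  [0,0,1],
  [0,0,1],
  [0,0,1],
  [0,0,1],
  [0,0,1],
  [0,0,1],
  [0,0,1],
  [0,0,1],
], spin=[0,0,0,0,0,0,0,0,0,0], fingers=[40,58,64,70,80,95,100,100,100,100])

```text
time_s: 10.05
eef_pos: [0.616, -0.022, 0.0493]
eef_rot: [0.544, 0.452, 0.544, -0.452]
wrist_force: [0.3, -0.6, -0.6]
opening: 1.0
```

Call:
step_arm([
  [0,0,10],
  [0,0,25],
  [0,0,45],
  [0,0,65],
  [0,0,85],
  [0,0,105],
  [0,0,125],
  [0,0,140],
  [0,0,140],
  [0,0,140],
], spin=[0,0,0,0,0,0,0,0,0,0], fingers=[100,100,100,100,100,100,100,100,100,100])

```text
time_s: 11.05
eef_pos: [0.616, -0.022, 0.1896]
eef_rot: [0.544, 0.452, 0.543, -0.452]
wrist_force: [0.8, -0.1, -0.4]
opening: 1.002
```

```bash
python3 - <<'E'
from h import *
snap('scene','c6');snap('side','s6');o,_=snap('wrist','w6');print(o['eef_pos'],o['eef_rot'],o['wrist_force'],o['opening'])
a=cv2.imread('pics/c6.png')[150:270,220:350];b=cv2.imread('pics/s6.png')[160:280,210:340]
cv2.imwrite('pics/cc6.png',cv2.resize(np.hstack([a,b]),None,fx=3,fy=3,interpolation=cv2.INTER_CUBIC))
E
```

```text
[ 0.61524721 -0.02180757  0.18809568] [ 0.54289877  0.45195603  0.54419335 -0.45260387] [ 0.14822226 -0.20576932 -0.34308037] 1.0040419142562265
```

View pics/cc6.png

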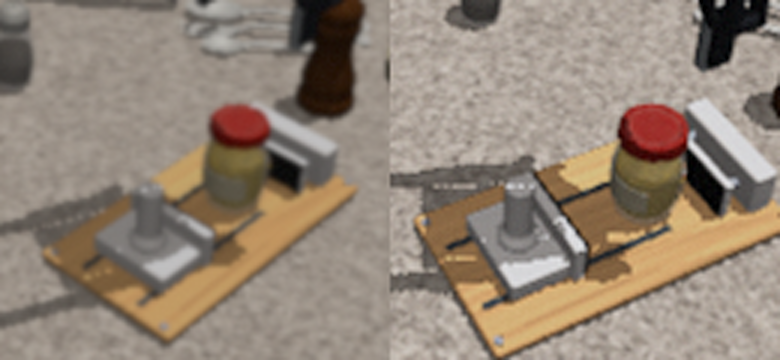

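View pics/w6.png

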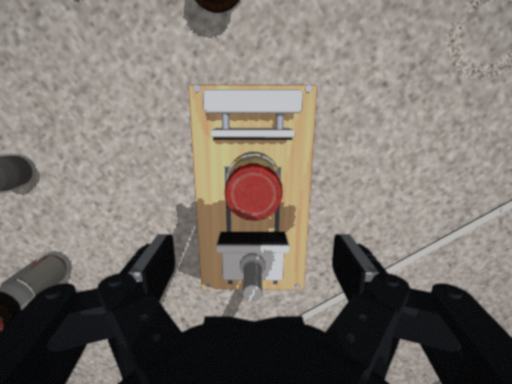

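The jar stands upright between the jaws: lid at (253,191), board centre column ~254, post top at (252,292), with gaps to both jaws. Now the measurements in the board frame.

```bash
cat >> h.py <<'E'
def bf(p):
    c,s=np.cos(.183),np.sin(.183); d=np.array(p[:2])-[.589,-.026]; return np.round([1000*(c*d[0]+s*d[1]),1000*(-s*d[0]+c*d[1])],1)
def comps(n,im):
    hsv=cv2.cvtColor(im,cv2.COLOR_RGB2HSV)
    red=(((hsv[...,0]<8)|(hsv[...,0]>172))&(hsv[...,1]>130)&(hsv[...,2]>40)).astype(np.uint8)
    k,l,s,c=cv2.connectedComponentsWithStats(cv2.morphologyEx(red,cv2.MORPH_CLOSE,np.ones((3,3)))); return [(s[i],c[i]) for i in range(1,k) if s[i,4]>40]
E
python3 - <<'E'
from h import *
im=cv2.imread('pics/w6.png'); W=model('wrist',ctrl.get_obs())
for s,c in comps('w',im[:,:,::-1]): print(s,c,bf(cast(W,s[0]+s[2]/2-.5,s[1]+s[3]/2-.5,.096)))
for k,p,h in [('post',(252,293),.088),('jawfacetop',(253,233),.048),('padface',(253,137),.047),('hous',(253,92),.051),('TL',(190,86),.012),('TR',(317,86),.012),('BL',(202,288),.012)]: print(k,cast(W,*p,h).round(4),bf(cast(W,*p,h)))
cv2.imwrite('pics/z6.png',cv2.resize(im[75:315,180:330],None,fx=2.5,fy=2.5,interpolation=cv2.INTER_CUBIC))
for n,t in (('scene','c6'),('side','s6')):
    im=cv2.imread(f'pics/{t}.png')[:,:,::-1]; M=model(n)
    for s,c in comps(n,im): print(n,s,bf(cast(M,s[0]+s[2]/2-.5,s[1]+s[3]/2-.5,.0915)))
E
```

```text
[ 225  164   57   56 2515] [253.33240557 191.67554672] [29.9  0. ]
post [ 0.5094 -0.0397  0.088 ] [-80.8   1. ]
jawfacetop [ 0.556 -0.032  0.048] [-33.5   0.1]
padface [ 0.6592 -0.0129  0.047 ] [71.4  0.1]
hous [ 0.7006 -0.0053  0.051 ] [1.135e+02 1.000e-01]
TL [0.6962 0.0625 0.012 ] [121.5  67.5]
TR [ 0.7209 -0.071   0.012 ] [121.5 -68.2]
BL [0.4462 0.0173 0.012 ] [-132.6   68.6]
scene [291 185  19  14 210] [27.6 -2.3]
side [189 147  15   9  44] [-97.5 278.2]
side [286 195  24  19 354] [27.  -3.2]
```

View pics/z6.png

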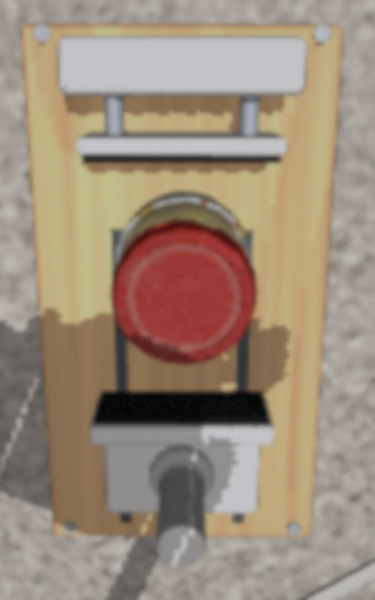

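Jar at board x ≈ 28, y ≈ -1, and the pad undisturbed (~71). The post is at x = -81, so the jaw reads ≈ 0.015. The jaw needs to travel about 66 mm for 6 mm of pad. Moving over the post.

Call:
step_arm([
  [-20,-4,0],
  [-50,-9,0],
  [-80,-14,0],
  [-100,-17,0],
  [-106,-18,0],
  [-106,-18,0],
  [-106,-18,0],
  [-106,-18,0],
], spin=[0,0,0,0,0,0,0,0], fingers=[100,100,100,100,80,70,70,70])

```text
time_s: 12.0
eef_pos: [0.5108, -0.04, 0.1892]
eef_rot: [0.544, 0.452, 0.544, -0.452]
wrist_force: [0.3, -0.1, 0.1]
opening: 0.7
```

```bash
python3 - <<'E'
from h import *
o,_=snap('wrist','w7');print(o['eef_pos'],o['opening'])
E
```

```text
[ 0.51084603 -0.03999315  0.18923058] 0.7002703537523434
```

View pics/w7.png

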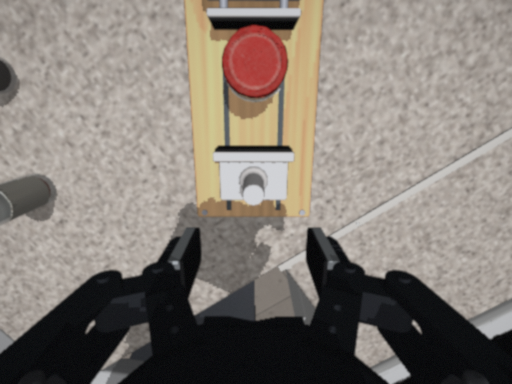

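```bash
python3 - <<'E'
from h import *
o=ctrl.get_obs();W=model('wrist',o)
for p,h in [((253,195),.088),((253,156),.048),((255,62),.096),((253,10),.047),((253,28),.017)]: print(cast(W,*p,h).round(4),bf(cast(W,*p,h)))
print(bf(o['eef_pos']))
E
```

```text
[ 0.508  -0.0399  0.088 ] [-82.2   1.1]
[ 0.5363 -0.0346  0.048 ] [-53.4   1.1]
[ 0.6159 -0.0214  0.096 ] [27.3 -0.4]
[ 0.6641 -0.0109  0.047 ] [76.6  1.2]
[ 0.6576 -0.0121  0.017 ] [70.   1.2]
[-79.5   0.5]
```

Call:
step_arm([
  [-2,0,-25],
  [-2,0,-50],
  [-2,0,-75],
  [-2,0,-95],
  [-2,0,-110],
  [-2,0,-119],
  [-2,0,-121],
  [-2,0,-121],
], spin=[0,0,0,0,0,0,0,0], fingers=[70,70,70,70,70,70,70,70])

```text
time_s: 12.85
eef_pos: [0.5083, -0.04, 0.0684]
eef_rot: [0.544, 0.452, 0.544, -0.452]
wrist_force: [-0.0, -0.1, 0.7]
opening: 0.7
```

Call:
step_arm([
  [0,0,0],
  [0,0,0],
  [0,0,0],
  [0,0,0],
  [0,0,0],
  [0,0,0],
  [0,0,0],
  [0,0,0],
], spin=[0,0,0,0,0,0,0,0], fingers=[55,45,35,28,20,15,10,10])

```text
time_s: 13.65
eef_pos: [0.5083, -0.0403, 0.0689]
eef_rot: [0.544, 0.452, 0.543, -0.452]
wrist_force: [-2.1, -0.8, 5.5]
opening: 0.225
```

```bash
python3 - <<'E'
from h import *
snap('side','s8');o,_=snap('wrist','w8');print(o['eef_pos'],o['wrist_force'],o['opening'],bf(o['eef_pos']))
b=cv2.imread('pics/s8.png')[130:280,190:360]; b=cv2.resize(b,None,fx=2.3,fy=2.3,interpolation=cv2.INTER_CUBIC)
a=cv2.resize(cv2.imread('pics/w8.png'),(392,294));c=np.zeros((350,392+b.shape[1],3),np.uint8);c[:294,:392]=a;c[:b.shape[0],392:]=b;cv2.imwrite('pics/c8.png',c)
E
```

```text
[ 0.50829804 -0.04030997  0.06887262] [-2.49009579 -1.17753337  6.36193872] 0.22331129908152625 [-82.    0.6]
```

View pics/c8.png

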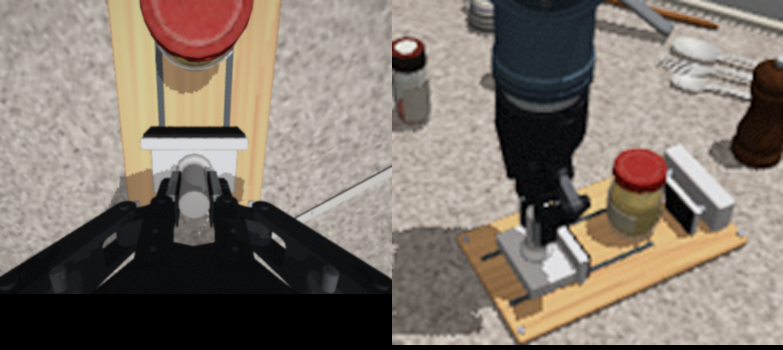

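The post is pinched (opening 0.22 ≈ 19–21 mm). I'll slide the jaw along the board axis (0.983, 0.182).

Call:
step_arm([
  [2,0.4,0],
  [6,1.1,0],
  [11,2,0],
  [16,2.9,0],
  [21,3.9,0],
  [26,4.8,0],
  [31,5.7,0],
  [36,6.6,0],
  [39,7.2,0],
  [39,7.2,0],
], spin=[0,0,0,0,0,0,0,0,0,0], fingers=[10,10,10,10,10,10,10,10,10,10])

```text
time_s: 14.75
eef_pos: [0.5467, -0.0332, 0.0689]
eef_rot: [0.543, 0.452, 0.544, -0.453]
wrist_force: [-4.8, -1.6, 8.6]
opening: 0.226
```

```bash
python3 - <<'E'
from h import *
snap('side','s9');o,_=snap('wrist','w9');print(o['eef_pos'],o['wrist_force'],o['opening'],bf(o['eef_pos']))
b=cv2.imread('pics/s9.png')[130:280,190:360]; b=cv2.resize(b,None,fx=2.3,fy=2.3,interpolation=cv2.INTER_CUBIC)
a=cv2.resize(cv2.imread('pics/w9.png'),(392,294));c=np.zeros((350,392+b.shape[1],3),np.uint8);c[:294,:392]=a;c[:b.shape[0],392:]=b;cv2.imwrite('pics/c9.png',c)
E
```

```text
[ 0.54668811 -0.03324493  0.06886435] [-5.25083183 -2.66943673  8.76187497] 0.22542450670667355 [-42.9   0.6]
```

View pics/c9.png

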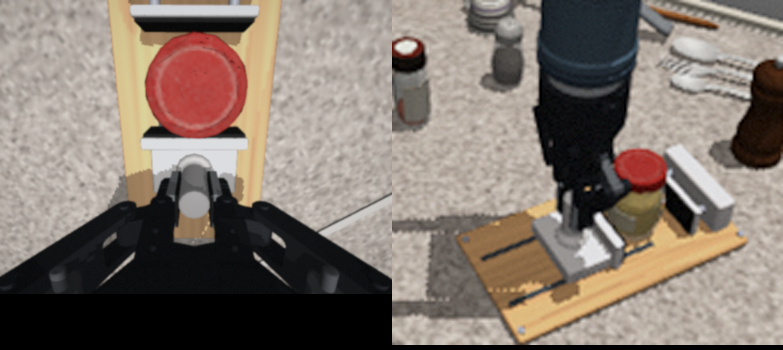

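The jaw followed and is now almost at the jar. Next 18 mm slowly.

Call:
step_arm([
  [2,0.4,0],
  [4,0.7,0],
  [6,1.1,0],
  [8,1.5,0],
  [10,1.8,0],
  [12,2.2,0],
  [14,2.6,0],
  [16,2.9,0],
  [18,3.3,0],
  [18,3.3,0],
], spin=[0,0,0,0,0,0,0,0,0,0], fingers=[10,10,10,10,10,10,10,10,10,10])

```text
time_s: 15.85
eef_pos: [0.564, -0.03, 0.0688]
eef_rot: [0.543, 0.451, 0.544, -0.453]
wrist_force: [-8.2, -3.1, 11.0]
opening: 0.229
```

```bash
cat > look.py <<'E'
import sys
from h import *
t=sys.argv[1]
snap('side','s'+t);o,_=snap('wrist','w'+t);print(o['time_s'],o['eef_pos'],o['wrist_force'],o['opening'],bf(o['eef_pos']))
b=cv2.imread(f'pics/s{t}.png')[170:250,250:360]; b=cv2.resize(b,None,fx=3.6,fy=3.6,interpolation=cv2.INTER_CUBIC)
a=cv2.resize(cv2.imread(f'pics/w{t}.png')[0:230,140:350],(400,438));c=np.zeros((438,400+b.shape[1],3),np.uint8);c[:,:400]=a;c[:b.shape[0],400:]=b;cv2.imwrite(f'pics/c{t}.png',c)
E
python3 look.py 10
```

```text
15.9 [ 0.56404044 -0.03002739  0.06883782] [-7.72950868 -3.09214182  9.86874271] 0.22337681961768316 [-25.3   0.6]
```

View pics/c10.png

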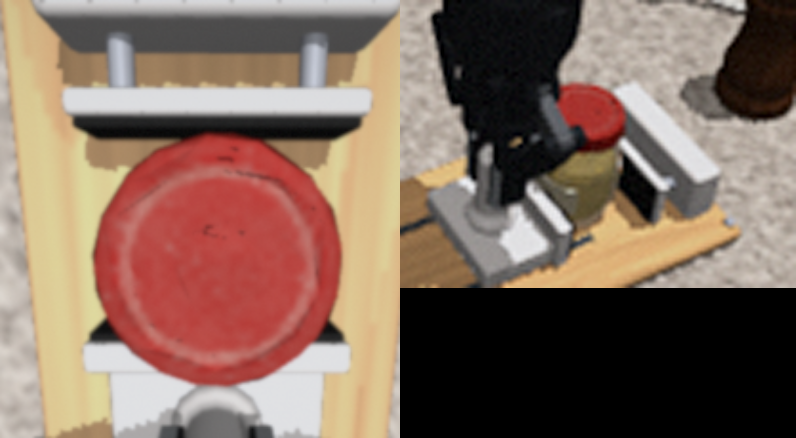

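```bash
cat > prof.py <<'E'
import sys
from h import *
t=sys.argv[1]; g=cv2.imread(f'pics/w{t}.png').astype(float).mean(2); W=model('wrist',ctrl.get_obs())
def edges(cols,lo,hi):
    p=cv2.GaussianBlur(g,(1,3),0)[:,cols].mean(1); d=np.diff(p); return [(i+.5,round(d[i])) for i in range(lo,hi) if abs(d[i])>18 and abs(d[i])>=abs(d[i-1]) and abs(d[i])>abs(d[i+1])]
for cols,lo,hi in (((180,184),0,90),((316,320),0,90),((188,192),160,200),((312,316),160,200)):
    cc=list(range(*cols))
    for e,d in edges(cc,lo,hi): print(cols,e,d,[ (h,bf(cast(W,np.mean(cc),e,h))[0]) for h in (.017,.047,.051)])
E
python3 prof.py 10
```

```text
(180, 184) 6.5 -20 [(0.017, np.float64(105.0)), (0.047, np.float64(95.7)), (0.051, np.float64(94.5))]
(180, 184) 45.5 34 [(0.017, np.float64(84.3)), (0.047, np.float64(78.4)), (0.051, np.float64(77.7))]
(180, 184) 59.5 -46 [(0.017, np.float64(76.5)), (0.047, np.float64(71.9)), (0.051, np.float64(71.3))]
(180, 184) 67.5 45 [(0.017, np.float64(71.9)), (0.047, np.float64(68.1)), (0.051, np.float64(67.6))]
(316, 320) 7.5 -20 [(0.017, np.float64(104.5)), (0.047, np.float64(95.3)), (0.051, np.float64(94.1))]
(316, 320) 45.5 20 [(0.017, np.float64(84.4)), (0.047, np.float64(78.5)), (0.051, np.float64(77.7))]
(316, 320) 60.5 -43 [(0.017, np.float64(76.0)), (0.047, np.float64(71.5)), (0.051, np.float64(70.9))]
(316, 320) 71.5 49 [(0.017, np.float64(69.7)), (0.047, np.float64(66.2)), (0.051, np.float64(65.8))]
(188, 192) 171.5 -35 [(0.017, np.float64(5.3)), (0.047, np.float64(12.4)), (0.051, np.float64(13.4))]
(188, 192) 179.5 49 [(0.017, np.float64(-0.5)), (0.047, np.float64(7.6)), (0.051, np.float64(8.7))]
(312, 316) 169.5 -31 [(0.017, np.float64(6.8)), (0.047, np.float64(13.6)), (0.051, np.float64(14.6))]
(312, 316) 179.5 52 [(0.017, np.float64(-0.4)), (0.047, np.float64(7.6)), (0.051, np.float64(8.7))]
```

The pad still looks undisturbed: its front edge reads 71.7 and the housing 94.4, a baseline gap of 22.8 mm. By the jaw edge and the post there are about 5 mm of slack left. Advancing 7 mm.

Call:
step_arm([
  [1,0.2,0],
  [2,0.4,0],
  [3,0.5,0],
  [4,0.7,0],
  [5,0.9,0],
  [6,1.1,0],
  [7,1.3,0],
  [7,1.3,0],
], spin=[0,0,0,0,0,0,0,0], fingers=[10,10,10,10,10,10,10,10])

```text
time_s: 16.75
eef_pos: [0.5708, -0.0288, 0.0688]
eef_rot: [0.543, 0.451, 0.544, -0.453]
wrist_force: [-8.2, -3.3, 11.6]
opening: 0.227
```

```bash
python3 look.py 11; python3 prof.py 11
```

```text
16.8 [ 0.57084593 -0.02879528  0.06883621] [-8.23994306 -3.78993147 10.04639346] 0.22619178684489522 [-18.4   0.6]
(180, 184) 22.5 -21 [(0.017, np.float64(103.6)), (0.047, np.float64(95.7)), (0.051, np.float64(94.7))]
(180, 184) 56.5 21 [(0.017, np.float64(85.1)), (0.047, np.float64(80.3)), (0.051, np.float64(79.6))]
(180, 184) 74.5 -45 [(0.017, np.float64(74.8)), (0.047, np.float64(71.6)), (0.051, np.float64(71.2))]
(180, 184) 80.5 42 [(0.017, np.float64(71.3)), (0.047, np.float64(68.7)), (0.051, np.float64(68.4))]
(316, 320) 23.5 -22 [(0.017, np.float64(103.1)), (0.047, np.float64(95.3)), (0.051, np.float64(94.3))]
(316, 320) 74.5 -47 [(0.017, np.float64(74.8)), (0.047, np.float64(71.7)), (0.051, np.float64(71.3))]
(316, 320) 83.5 52 [(0.017, np.float64(69.6)), (0.047, np.float64(67.3)), (0.051, np.float64(67.0))]
(188, 192) 171.5 -35 [(0.017, np.float64(12.2)), (0.047, np.float64(19.4)), (0.051, np.float64(20.3))]
(188, 192) 179.5 52 [(0.017, np.float64(6.5)), (0.047, np.float64(14.5)), (0.051, np.float64(15.6))]
(312, 316) 168.5 -30 [(0.017, np.float64(14.4)), (0.047, np.float64(21.2)), (0.051, np.float64(22.1))]
(312, 316) 179.5 54 [(0.017, np.float64(6.5)), (0.047, np.float64(14.6)), (0.051, np.float64(15.6))]
```

View pics/c11.png

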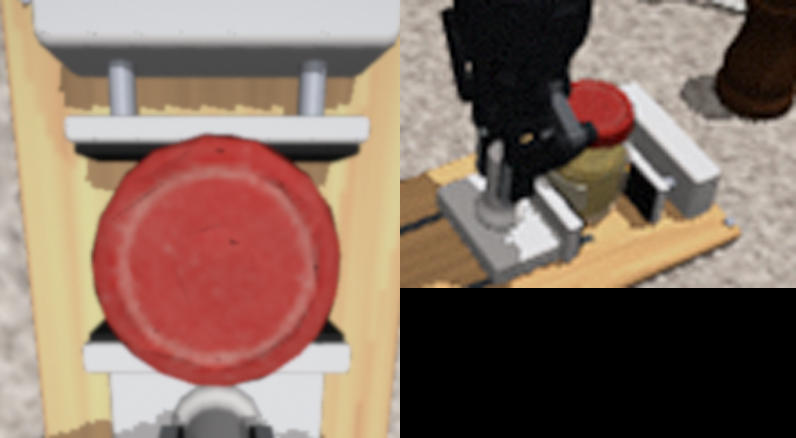

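The pad hasn't moved (edge still 71.65), and the edge-to-edge gap is 57 mm, so contact is imminent. Advancing 4 mm.

Call:
step_arm([
  [1,0.2,0],
  [2,0.4,0],
  [3,0.5,0],
  [4,0.7,0],
  [4,0.7,0],
  [4,0.7,0],
], spin=[0,0,0,0,0,0], fingers=[10,10,10,10,10,10])

```text
time_s: 17.45
eef_pos: [0.5744, -0.0281, 0.0688]
eef_rot: [0.543, 0.451, 0.544, -0.453]
wrist_force: [-11.2, -3.9, 12.5]
opening: 0.225
```

```bash
python3 look.py 12; python3 prof.py 12
```

```text
17.5 [ 0.57437659 -0.02814139  0.06882131] [-10.1746337   -3.78433802  11.90658239] 0.22666296710551698 [-14.8   0.6]
(180, 184) 31.5 -22 [(0.017, np.float64(102.3)), (0.047, np.float64(95.3)), (0.051, np.float64(94.3))]
(180, 184) 60.5 35 [(0.017, np.float64(86.4)), (0.047, np.float64(81.9)), (0.051, np.float64(81.3))]
(180, 184) 74.5 -45 [(0.017, np.float64(78.3)), (0.047, np.float64(75.2)), (0.051, np.float64(74.8))]
(180, 184) 81.5 43 [(0.017, np.float64(74.2)), (0.047, np.float64(71.8)), (0.051, np.float64(71.4))]
(316, 320) 31.5 -22 [(0.017, np.float64(102.4)), (0.047, np.float64(95.3)), (0.051, np.float64(94.4))]
(316, 320) 46.5 18 [(0.017, np.float64(94.2)), (0.047, np.float64(88.5)), (0.051, np.float64(87.7))]
(316, 320) 60.5 33 [(0.017, np.float64(86.4)), (0.047, np.float64(82.0)), (0.051, np.float64(81.4))]
(316, 320) 74.5 -47 [(0.017, np.float64(78.4)), (0.047, np.float64(75.2)), (0.051, np.float64(74.8))]
(316, 320) 83.5 52 [(0.017, np.float64(73.1)), (0.047, np.float64(70.8)), (0.051, np.float64(70.5))]
(188, 192) 172.5 -35 [(0.017, np.float64(15.0)), (0.047, np.float64(22.3)), (0.051, np.float64(23.3))]
(188, 192) 179.5 49 [(0.017, np.float64(10.0)), (0.047, np.float64(18.1)), (0.051, np.float64(19.2))]
(312, 316) 168.5 -30 [(0.017, np.float64(17.9)), (0.047, np.float64(24.7)), (0.051, np.float64(25.6))]
(312, 316) 179.5 51 [(0.017, np.float64(10.0)), (0.047, np.float64(18.1)), (0.051, np.float64(19.2))]
```

The pad has moved in about 3.5 mm (edge 71.65 → 75.2), and the wrist force rose by ~2 N, which matches the spring. Another 2.5 mm.

Call:
step_arm([
  [1,0.2,0],
  [2,0.4,0],
  [2.5,0.5,0],
  [2.5,0.5,0],
  [2.5,0.5,0],
  [2.5,0.5,0],
], spin=[0,0,0,0,0,0], fingers=[10,10,10,10,10,10])

```text
time_s: 18.15
eef_pos: [0.5767, -0.0277, 0.0688]
eef_rot: [0.543, 0.451, 0.545, -0.453]
wrist_force: [-11.8, -3.8, 13.7]
opening: 0.226
```

```bash
python3 look.py 13; python3 prof.py 13
```

```text
18.2 [ 0.57663177 -0.02774442  0.0688336 ] [-11.92030699  -3.52924769  13.22077678] 0.22565754093825197 [-12.5   0.5]
(180, 184) 36.5 -23 [(0.017, np.float64(101.9)), (0.047, np.float64(95.3)), (0.051, np.float64(94.4))]
(180, 184) 60.5 35 [(0.017, np.float64(88.6)), (0.047, np.float64(84.2)), (0.051, np.float64(83.6))]
(180, 184) 74.5 -46 [(0.017, np.float64(80.6)), (0.047, np.float64(77.5)), (0.051, np.float64(77.1))]
(180, 184) 81.5 42 [(0.017, np.float64(76.5)), (0.047, np.float64(74.1)), (0.051, np.float64(73.7))]
(316, 320) 36.5 -23 [(0.017, np.float64(102.0)), (0.047, np.float64(95.3)), (0.051, np.float64(94.5))]
(316, 320) 50.5 19 [(0.017, np.float64(94.3)), (0.047, np.float64(88.9)), (0.051, np.float64(88.2))]
(316, 320) 60.5 32 [(0.017, np.float64(88.7)), (0.047, np.float64(84.2)), (0.051, np.float64(83.7))]
(316, 320) 74.5 -48 [(0.017, np.float64(80.6)), (0.047, np.float64(77.5)), (0.051, np.float64(77.1))]
(316, 320) 83.5 52 [(0.017, np.float64(75.4)), (0.047, np.float64(73.1)), (0.051, np.float64(72.8))]
(188, 192) 172.5 -35 [(0.017, np.float64(17.3)), (0.047, np.float64(24.6)), (0.051, np.float64(25.6))]
(188, 192) 179.5 49 [(0.017, np.float64(12.3)), (0.047, np.float64(20.4)), (0.051, np.float64(21.5))]
(312, 316) 168.5 -31 [(0.017, np.float64(20.2)), (0.047, np.float64(27.0)), (0.051, np.float64(28.0))]
(312, 316) 179.5 54 [(0.017, np.float64(12.3)), (0.047, np.float64(20.4)), (0.051, np.float64(21.5))]
```

View pics/c13.png

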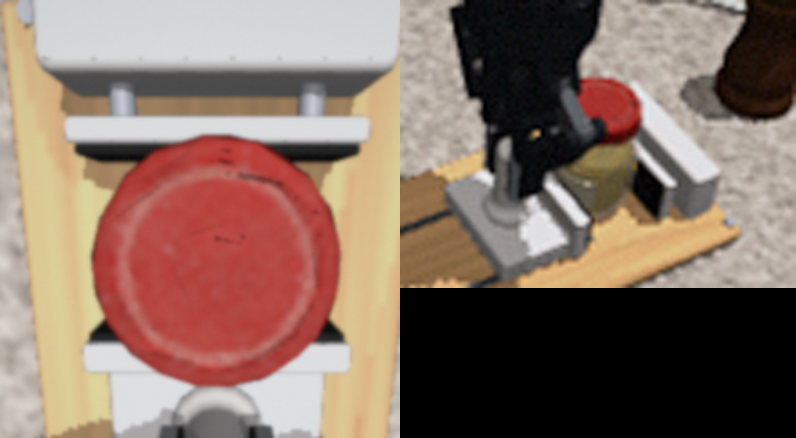

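Pad travel ≈ 5.9 mm, with the jar upright between the faces. Releasing the post and retreating upward.

Call:
step_arm([
  [0,0,0],
  [0,0,0],
  [0,0,0],
  [0,0,0],
  [0,0,0],
  [0,0,0],
  [0,0,0],
], spin=[0,0,0,0,0,0,0], fingers=[18,24,30,40,55,70,70])

```text
time_s: 18.95
eef_pos: [0.5785, -0.0269, 0.0682]
eef_rot: [0.544, 0.452, 0.544, -0.452]
wrist_force: [-0.0, -0.2, 0.4]
opening: 0.699
```

Call:
step_arm([
  [0,0,10],
  [0,0,25],
  [0,0,45],
  [0,0,65],
  [0,0,85],
  [0,0,105],
  [0,0,120],
  [0,0,130],
  [0,0,130],
  [0,0,130],
], spin=[0,0,0,0,0,0,0,0,0,0], fingers=[70,70,70,70,70,70,70,70,70,70])

```text
time_s: 19.95
eef_pos: [0.5782, -0.0269, 0.1979]
eef_rot: [0.543, 0.452, 0.544, -0.452]
wrist_force: [-0.0, -0.0, -0.4]
opening: 0.696
```

```bash
python3 - <<'E'
from h import *
o,im=snap('wrist','w14'); snap('side','s14');snap('scene','c14');print(o['time_s'],o['eef_pos'],o['wrist_force'],o['opening'])
W=model('wrist',o); g=im.astype(float).mean(2)
for cols in ((222,226),(284,288)):
    p=g[:,cols[0]:cols[1]].mean(1);d=np.diff(p)
    print(cols,[(i+.5,round(d[i]),bf(cast(W,np.mean(cols)-.5,i+.5,.047))[0],bf(cast(W,np.mean(cols)-.5,i+.5,.051))[0]) for i in range(5,330) if abs(d[i])>18 and abs(d[i])>=abs(d[i-1]) and abs(d[i])>abs(d[i+1])])
for s,c in comps('w',im): print(s,bf(cast(W,s[0]+s[2]/2-.5,s[1]+s[3]/2-.5,.096)))
a=cv2.imread('pics/c14.png')[130:270,160:350];b=cv2.imread('pics/s14.png')[130:270,180:350]
c=np.hstack([im[:200,180:330,::-1],cv2.resize(a,(271,200)),cv2.resize(b,(243,200))]); cv2.imwrite('pics/cc14.png',cv2.resize(c,None,fx=1.2,fy=1.2))
cv2.imwrite('pics/z14.png',cv2.resize(im[0:240,180:330,::-1],None,fx=2.5,fy=2.5,interpolation=cv2.INTER_CUBIC))
E
```

```text
19.95 [ 0.57824107 -0.02692966  0.19793942] [-0.04988117 -0.03590996 -0.36991011] 0.6963893213881557
(222, 226) [(72.5, -37, np.float64(95.1), np.float64(94.6)), (75.5, 22, np.float64(92.4), np.float64(92.0)), (84.5, 32, np.float64(84.2), np.float64(83.9)), (91.5, -56, np.float64(77.7), np.float64(77.5)), (95.5, 39, np.float64(74.0), np.float64(73.8)), (104.5, 19, np.float64(65.4), np.float64(65.4)), (143.5, -58, np.float64(26.6), np.float64(27.1)), (149.5, 71, np.float64(20.4), np.float64(21.0)), (198.5, -22, np.float64(-33.9), np.float64(-32.6)), (285.5, 27, np.float64(-146.8), np.float64(-143.8)), (316.5, -28, np.float64(-193.1), np.float64(-189.5))]
(284, 288) [(72.5, -38, np.float64(95.1), np.float64(94.6)), (84.5, 39, np.float64(84.2), np.float64(83.9)), (91.5, -56, np.float64(77.7), np.float64(77.5)), (95.5, 35, np.float64(74.0), np.float64(73.8)), (143.5, -56, np.float64(26.6), np.float64(27.1)), (149.5, 72, np.float64(20.4), np.float64(21.0)), (298.5, 22, np.float64(-165.7), np.float64(-162.5)), (305.5, -28, np.float64(-176.2), np.float64(-172.8)), (316.5, -40, np.float64(-193.1), np.float64(-189.5))]
[ 225   94   59   60 2731] [49.7  0.8]
[  0 279   4  16  49] [-111.6  257. ]
```

View pics/z14.png

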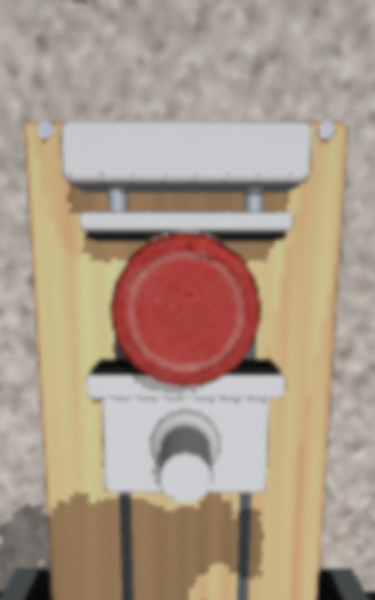

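View pics/s14.png

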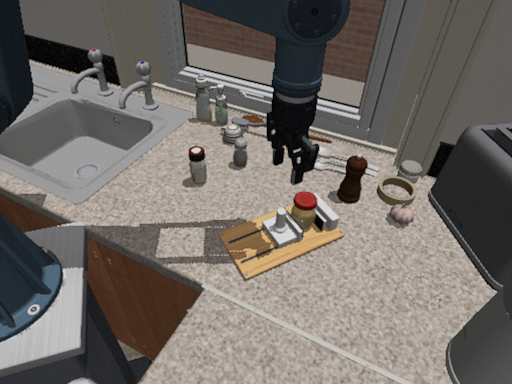

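After release the pad edge holds at 77.7 (≈6 mm in). The jar is upright at x≈49, y≈1 mm, the robot is clear with about 0.4 N on the wrist, and the bystanders are where they were. Handing in.

```bash
python3 - <<'E'
from h import *
print(abs(ctrl.get_obs()['dq']).max()); hand_in()
E
```

```text
0.0024421936165680957
the job is handed in; nothing more can be done
```

The mustard jar is clamped upright on the board with the sprung pad pushed in about 6 mm, and I handed the job in at about 20 s. `hand_in()` gives no verdict, so everything below is from my own camera and force readings.

**What I did:** I gripped the mustard jar, set it down on the board at about x = 28 mm, y = 0 mm and let go. Then I pinched the knob across the slide and closed the jaw about 69 mm in small, measured steps, and released it.

**Last checks, after letting go and lifting clear:**
- **Pad:** its edge moved from 71.7 to 77.7 mm in the board frame, so about 6 mm in. This did not change when I released the knob. The push force rose by only a few newtons, as the spring should give.
- **Jar:** upright, at about x = 49 mm, y = 1 mm.
- **Salt shaker and spice jar:** I saw no change in the side view; I did not measure them again.
- **Robot:** gripper clear of everything, with about 0.4 N on the wrist.

**Disagreements:** the cameras differed by 2–4 mm on the jar's position. The pad first moved 1–2 mm later than I had calculated, so I set the final travel from the pad edge seen by the wrist camera.

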